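Put the canister in the door rack and shut the tea cupboard on its catch

ROBOT

A 6-joint arm with a two-finger parallel gripper is mounted at the origin on the work surface. World frame = base frame: x ahead of the robot, y to its left, z up, the work surface at z = 0. Lengths are in m, angles in rad, forces in N, time in s.
With the tool pointing down it reaches from about 0.325 to 1 m from the base axis. Payload 5.1 kg.
Tool frame: the origin (TCP) lies midway between the tips of the shut fingers; the grasp point (between the pads) lies 19 mm behind it; z points along the fingers, y is the direction in which the jaws open and shut (so a half turn about z gives the same grasp; the last joint's range is limited). The gripper opens to 85 mm and grips with 20 to 120 N. Pads are 22 mm wide; open, the fingers measure 114 mm over their backs; the gripper's body (76 mm by 85 mm) begins 54 mm behind the grasp point. The pads swing forward as they close: fully open they stand 13 mm farther back than shut.
Start: joints at [1.159, 0.124, 1.65, -0, 1.367, -0.083], TCP at [0.21, 0.615, 0.205] pointing down, gripper open.
Joint ranges: [-2.61, 2.61], [-1.02, 2.33], [0.03, 2.71], [-1.35, 4.49], [0.32, 2.68], [-2.91, 2.91]. Speed limits (rad/s): [2.57, 2.57, 3.14, 3.14, 3.14, 3.14].

INTERFACE

Orientations are given as a unit quaternion [w, x, y, z].
In Python, from rig import arm, viewer, job gives the robot as it stands.
- The arm moves only by the shell command python3 -m inch 'ROWS'. ROWS is JSON, a list of rows, each an object with "delta_pos": the shift along the tool's x, y, z in m, a list of three; "twist": the turn, a rotation vector about the tool's x, y, z in degrees, a list of three; "grip": the opening, from 0 (shut) to 1 (fully open). In form: [{"delta_pos": [dx, dy, dz], "twist": [rx, ry, rz], "grip": grip}, ...]. A call has 1 to 20 rows; each row is the pose to reach, as a shift and turn from the pose measured when the call began, along the tool's axes at that moment; what a row does not reach only later rows make up. A row lasts 1/12 s, in which the tool goes at most 41.7 mm and 7.16 degrees, less where a joint would pass 70% of its speed; a pose out of reach is approached as far as the arm can. A call with a gripper value outside its range is refused whole. The fingers move at their own pace and stop on an object; the grip force is fixed at half the most. Time passes only in rows, so rows that repeat a pose let the fingers close. It gives the time, the measured TCP pose, the force and the opening at its end, in the units of the state.
- arm.get_obs(): the state, without advancing time (a new reading comes with each control period).
- viewer.get_image(name): name is "scene" or "top" or "wrist"; returns a dict with "image" (384x512x3 uint8, red, green, blue), "fx", "fy", "cx", "cy" (pixels), "R" (3x3) and "t" (3): a world point X has camera coordinates R X + t. Camera axes: x right, y down, z forward; pixel columns grow to the right and rows downward; lengths in m; the calibration is good to about 2 mm. A picture is of the moment at which its call begins. There is no depth.
- job.hand_in(): hands the job in, once; it reports no verdict.
The state is a dict: "time_s": time; "q": joint angles; "joint_velocities": joint speeds; "joint_efforts": joint torques, N m; "tool_pos": TCP position; "ee_rot": TCP orientation; "contact_force": force on the tool from outside, world axes, zero at the start; "wrist_torque": the same for the moment, N m; "gripper_width": finger opening in m.
Only numpy, scipy, OpenCV 4.12 (cv2) and the standard library are available. Lean on these libraries where they do the work, as an engineer would, in place of code of your own. Each camera call takes 0.05 s, during which the arm holds its last target. There are 200 camera calls.

TASK

Set the plastic canister with the flip cap down upright in the rack on the inside of the open cupboard door. Then swing the door shut gently, without slamming it, and press until it clicks fully home on its catch with the canister still standing in the rack. Leave the other things on the stool top where they are.

Things in the scene. Friction and masses are not known exactly. Their poses are not given: they have to be found in the camera images.
- canister: White round plastic canister with a narrower grey cap and small flip tab on top, standing upright: body 50 mm across and 90 mm high, then the cap 44 mm across and 22 mm high, 112 mm in all; 0.15 to 0.33 kg. It stands among a jar and a cup, which may swap places with it. Origin: centre of its underside, z up.
- cupboard: Dark wooden cupboard fixed on the round stool top (20 mm above the table; all these things stand on it): 170 mm deep (x), 210 wide (y), 150 high. Its open front faces its -x; the door hangs on the upright front edge at +y and covers the whole front when shut. Three fixed cartons fill its back. Origin: centre of its underside.
- door (a joint): Door angle: 0 = shut, seated on its catch (hard stop); positive = open, swinging out towards the cupboard's -x, clockwise from above. At the start 1.25 to 1.75. It stays where left (friction 0.08 N m) except in the last 0.1 rad, where the catch acts: see door_nose.
- door_hinge (a point): Point on the vertical hinge axis, at the inner face of the door panel, level with its upper edge (150 mm above the cupboard's underside). It turns with the door: x points squarely out of the inner face (into the cupboard when shut), y along the panel from the free edge to the hinge.
- door_edge (a point): Upper corner of the door's free edge, on the outer face: 210 mm from the hinge along the panel, 14 mm (the panel's thickness) outwards. Axes as door_hinge. A brass knob, 18 mm across, stands 20 mm out of the outer face, 180 mm from the hinge and 90 mm below the upper edge; the face above it is plain and can be pushed on.
- door_nose (a point): Brass nose (ball, 24 mm) on the inner face, 185 mm from the hinge, 28 mm below the upper edge. From 0.1 rad it meets a sprung roller under the cupboard's roof: this resists with up to about 6 N, pushes the door back open if let go before about 0.04 rad, and past that snaps it shut and holds it. Axes as door_hinge.
- rack (a point): Centre of the floor of the wooden rack on the door's inner face, 90 mm from the hinge axis along the panel, 40 mm from the panel's inner face, 12 mm above the cupboard's underside. Axes as door_hinge. The open-topped pocket is 64 mm across (x) and 90 mm along the panel (y); its walls are 4 to 8 mm thick and rise 32 to 36 mm above its floor.
- kettle: Blackened steel kettle, 150 mm across, 180 mm high over its bail handle, standing on a 170 mm square ceramic tile. Bystander. Origin: centre of its underside.
- bowl: Wooden bowl with a brass rim, 124 mm across, 50 mm high. Bystander. Origin: centre of its underside.
- pot: Small lidded aluminium pot, 104 mm across, 82 mm high. Bystander. Origin: centre of its underside.
- ladle: Steel ladle lying flat, 270 mm long, its cup 72 mm across and 30 mm high. Bystander. Origin: centre of the underside of its cup.
- jar: Round glass jar with a flat steel cap, 66 mm across, 65 mm high: shorter and wider than the canister, with no flip tab. Bystander. Origin: centre of its underside.
- cup: Open white ceramic cup without a handle, 68 mm across, 70 mm high. Bystander. Origin: centre of its underside.
Not all that is in view belongs to the job. There is more than one size of the canister; the one meant has the size given above.

How it is judged:
On the way, in this order (a step that is already met when the one before it is completed fails the run):
1. the canister stands upright in the rack, let go, while the door is still open (x of canister in the frame of rack between -0.015 and 0.015 m and y of canister in the frame of rack between -0.03 and 0.03 m and z of canister in the frame of rack between -0.006 and 0.006 m and angle between canister's own z axis and vertical below 0.12 rad and contact force between the fingers and canister below 0.1 N and value of joint door above 0.4 rad), for 0.2 s.
2. the door is fully home on its catch (value of joint door below 0.02 rad), for 0.2 s.
At the end, for the whole second after the job is handed in: The door is seated on its catch (within 0.02 rad of its stop), the canister stands upright (within 0.12 rad) at rest on the rack's floor between its walls, released, and the kettle, bowl, pot, ladle, jar and cup are within 40 mm of where they were (x of canister in the frame of rack between -0.015 and 0.015 m and y of canister in the frame of rack between -0.03 and 0.03 m and z of canister in the frame of rack between -0.006 and 0.006 m and angle between canister's own z axis and vertical below 0.12 rad and contact force between the fingers and canister below 0.1 N and value of joint door below 0.02 rad and linear speed of canister below 0.02 m/s and distance of each of kettle, bowl, pot, ladle, jar, cup from where it was at the start of the episode below 0.04 m); the robot touches nothing.
It fails at once if the door is slammed: it swings faster than 2.5 rad/s (about 0.5 m/s at its edge) before it reaches the catch (value of joint door above 0.12 rad and velocity of joint door below -2.5 rad/s).
It fails at once if the canister is dropped or thrown: it moves faster than 0.7 m/s while the fingers do not touch it (contact force between the fingers and canister below 0.1 N and linear speed of canister above 0.7 m/s).
It fails at once if another thing is pushed or lifted more than 60 mm from its place (distance of any of kettle, bowl, pot, ladle, jar, cup from where it was at the start of the episode above 0.06 m).
It also fails if it takes over 64 s, if anything falls off the work surface, if the arm or the gripper's body presses on something with over 40 N, if the wrist force passes 120 N, or if a joint passes its speed limit or range.

## Working session

There is one attempt and no reset: what is moved stays moved. The work goes in short steps, Python scripts to look and compute and a shell command to move; the robot and the scene stay as the last step left them, time stands still between calls to the robot, and variables do not carry over. Pictures are saved under pics/ and viewed, on a budget of 10 in all, crops included, one or two more only if the job needs it, and the job is handed in when it is done.

```bash
ls; mkdir -p pics; cat > h.py <<'E'
import numpy as np, cv2
from rig import arm, viewer, job
def snap(n,f):
    d=viewer.get_image(n); cv2.imwrite(f'pics/{f}.png',d['image'][:,:,::-1]); np.savez(f'pics/{f}.npz',**d); return d
def ray(d,u,v):
    R=np.array(d['R']);t=np.array(d['t']);o=-R.T@t
    r=R.T@np.array([(u-d['cx'])/d['fx'],(v-d['cy'])/d['fy'],1]);return o,r/np.linalg.norm(r)
def onz(d,u,v,z):
    o,r=ray(d,u,v);return o+r*(z-o[2])/r[2]
def proj(d,X):
    c=np.array(d['R'])@np.array(X)+np.array(d['t']);return np.array([d['fx']*c[0]/c[2]+d['cx'],d['fy']*c[1]/c[2]+d['cy']])
def L(f): return dict(np.load(f'pics/{f}.npz'))
E
python3 - <<'E'
from h import *
for n in ['scene','top']:
    d=snap(n,n+'0'); o,r=ray(d,256,192); print(n,o.round(3),r.round(3),d['fx'])
o=arm.get_obs();print(o)
a=cv2.imread('pics/scene0.png')
E
```

```text
pics
scene [1.21  0.027 0.892] [-0.656 -0.111 -0.746] 431.0968361465578
top [ 0.408 -0.063  1.079] [ 0.098 -0.028 -0.995] 410.59414677808724
{'time_s': 0.1, 'q': array([ 1.15938097e+00,  1.24414751e-01,  1.65154108e+00,  1.35776984e-05,
        1.36752893e+00, -8.26264276e-02]), 'joint_velocities': array([-5.60248072e-04, -1.92458506e-03, -3.42286987e-03,  3.08435207e-04,
       -1.36173620e-03,  1.99985537e-05]), 'joint_efforts': array([ 1.31236498e-04, -4.24931359e+01, -3.66652822e+01, -8.81081542e-05,
        3.93165130e-03,  4.49748347e-05]), 'tool_pos': array([0.20967848, 0.61460799, 0.20429012]), 'ee_rot': array([-2.37771518e-04,  1.63656273e-01,  9.86516968e-01, -9.15710555e-04]), 'contact_force': array([-0.57782754,  0.38162106,  0.21996787]), 'wrist_torque': array([-0.00966917, -0.00572436,  0.02094333]), 'gripper_width': 0.08553370260449114}
```

View pics/scene0.png

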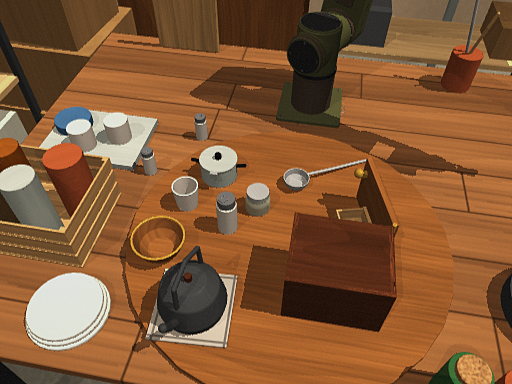

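View pics/top0.png

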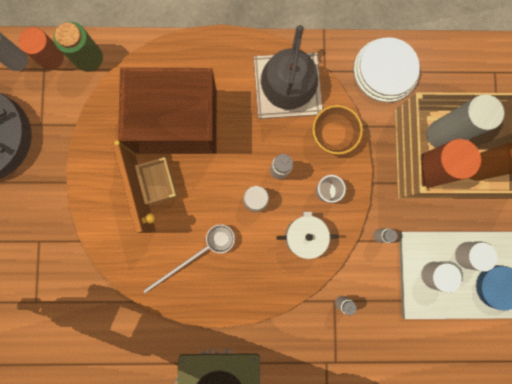

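The scene view shows the canister at about (227,213) with the jar at (257,199) and the cup at (185,193). In the top view the canister is at (282,166). The door panel runs from (118,143) to (141,231), with the rack at (156,180). I'll enlarge both in one composite.

```bash
python3 - <<'E'
from h import *
a=cv2.imread('pics/top0.png');b=cv2.imread('pics/scene0.png')
A=cv2.resize(a[130:240,105:225],None,fx=5,fy=5,interpolation=cv2.INTER_CUBIC)[:, :480]  # 96 px wide
B=cv2.resize(a[140:220,240:304],None,fx=5,fy=5,interpolation=cv2.INTER_CUBIC)
C=np.zeros((550,800,3),np.uint8);C[:,:480]=A;C[:400,480:]=B
cv2.imwrite('pics/c1.png',C)
d=L('top0')
for n,u,v,z in [('hinge',118,142,.17),('free',141,231,.17),('roofbl',121,69,.17),('roofbr',214,68,.17),('rooffr',216,152,.17),('can top',282,159,.132),('can',282,166,.07),('jar',256,198,.085),('cup',332,189,.09)]: print(n,onz(d,u,v,z).round(3))
E
```

```text
hinge [0.609 0.22  0.17 ]
free [0.411 0.164 0.17 ]
roofbl [0.778 0.219 0.17 ]
roofbr [0.782 0.007 0.17 ]
rooffr [0.587 0.001 0.17 ]
can top [ 0.579 -0.151  0.132]
can [ 0.572 -0.156  0.07 ]
jar [ 0.491 -0.091  0.085]
cup [ 0.513 -0.276  0.09 ]
```

View pics/c1.png

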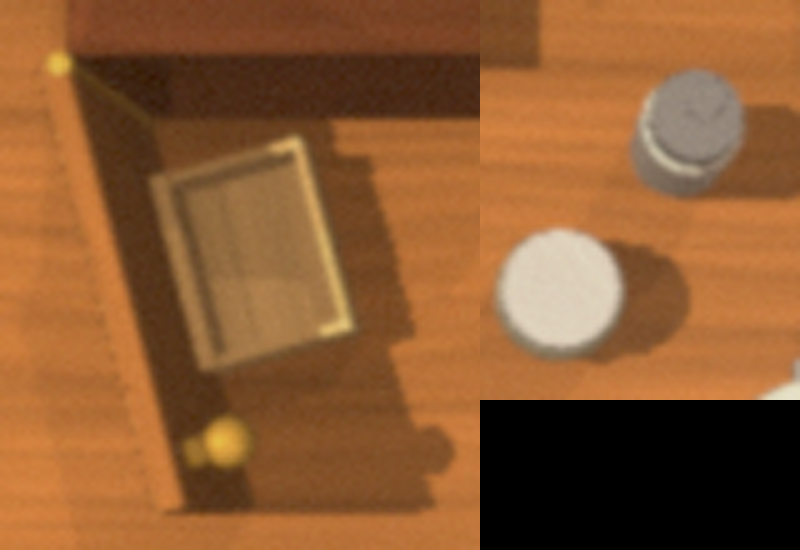

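The cap top is at about (283.4,163), and its 19 px diameter is 44 mm, which matches the canister meant. The door's inner top edge runs from (119.4,143) to (142.4,230.6), and the rack rim centre is at about (155.6,181). Next I'll work out the frames and the first move.

```bash
cat >> h.py <<'E'
def go(pos,yaw=None,verbose=True):
    "tool-frame delta and twist to reach world pos (and jaw line angle yaw deg, tool down)"
    from scipy.spatial.transform import Rotation as S
    o=arm.get_obs();q=o['ee_rot'];R=S.from_quat(q[[1,2,3,0]])
    dp=R.inv().apply(np.array(pos)-o['tool_pos']);tw=np.zeros(3)
    if yaw is not None:
        c,s=np.cos(np.radians(yaw)),np.sin(np.radians(yaw))
        y=np.array([c,s,0]);z=np.array([0,0,-1.]);T=np.array([np.cross(y,z),y,z]).T
        tw=np.degrees((R.inv()*S.from_matrix(T)).as_rotvec())
    print('t',o['time_s'],'tcp',o['tool_pos'].round(4),'w',round(o['gripper_width'],4),'F',o['contact_force'].round(1),'| delta',dp.round(4),'twist',tw.round(1))
E
python3 - <<'E'
from h import *
d=L('top0')
h=onz(d,119.4,143,.17);f=onz(d,142.4,230.6,.17);fo=onz(d,137,232.6,.17)
v=f-h;print('hinge',h.round(3),'free',f.round(3),fo.round(3),'len',np.linalg.norm(v),np.linalg.norm(f-fo))
print('line angle',np.degrees(np.arctan2(-v[1],-v[0])))
u=v/np.linalg.norm(v);n=np.array([-u[1],u[0],0])
print('n',n.round(3),'rack',(h+.09*u+.04*n).round(3),'rim img',onz(d,155.6,180.8,.066).round(3))
for c in [(152,178),(205,370),(355,330),(300,137)]:print(onz(d,105+c[0]/5,130+c[1]/5,.066).round(3))
print('can',onz(d,283.4,163,.132).round(4))
go([.58,-.152,.30],15.6)
E
```

```text
hinge [0.607 0.217 0.17 ] free [0.412 0.161 0.17 ] [0.407 0.172 0.17 ] len 0.20313525668608295 0.012451546160736397
line angle 16.07304677863401
n [ 0.277 -0.961  0.   ] rack [0.532 0.154 0.17 ] rim img [0.535 0.157 0.066]
[0.573 0.208 0.066]
[0.477 0.179 0.066]
[0.497 0.106 0.066]
[0.594 0.135 0.066]
can [ 0.5691 -0.1539  0.132 ]
t 0.1 tcp [0.2097 0.6146 0.2043] w 0.0855 F [-0.6  0.4  0.2] | delta [-0.598  -0.6061 -0.0947] twist [-0.1  0.  55.6]
```

```bash
python3 -m inch '[{"delta_pos":[0,0,-0.04],"twist":[0,0,0],"grip":1},{"delta_pos":[-0.03,-0.03,-0.07],"twist":[0,0,3],"grip":1},{"delta_pos":[-0.598,-0.606,-0.1],"twist":[0,0,55.6],"grip":1},{"delta_pos":[-0.598,-0.606,-0.1],"twist":[0,0,55.6],"grip":1},{"delta_pos":[-0.598,-0.606,-0.1],"twist":[0,0,55.6],"grip":1},{"delta_pos":[-0.598,-0.606,-0.1],"twist":[0,0,55.6],"grip":1},{"delta_pos":[-0.598,-0.606,-0.1],"twist":[0,0,55.6],"grip":1},{"delta_pos":[-0.598,-0.606,-0.1],"twist":[0,0,55.6],"grip":1},{"delta_pos":[-0.598,-0.606,-0.1],"twist":[0,0,55.6],"grip":1},{"delta_pos":[-0.598,-0.606,-0.1],"twist":[0,0,55.6],"grip":1},{"delta_pos":[-0.598,-0.606,-0.1],"twist":[0,0,55.6],"grip":1},{"delta_pos":[-0.598,-0.606,-0.1],"twist":[0,0,55.6],"grip":1},{"delta_pos":[-0.598,-0.606,-0.1],"twist":[0,0,55.6],"grip":1},{"delta_pos":[-0.598,-0.606,-0.1],"twist":[0,0,55.6],"grip":1},{"delta_pos":[-0.598,-0.606,-0.1],"twist":[0,0,55.6],"grip":1},{"delta_pos":[-0.598,-0.606,-0.1],"twist":[0,0,55.6],"grip":1},{"delta_pos":[-0.598,-0.606,-0.1],"twist":[0,0,55.6],"grip":1},{"delta_pos":[-0.598,-0.606,-0.1],"twist":[0,0,55.6],"grip":1},{"delta_pos":[-0.598,-0.606,-0.1],"twist":[0,0,55.6],"grip":1},{"delta_pos":[-0.598,-0.606,-0.1],"twist":[0,0,55.6],"grip":1}]'; python3 -c "
from h import *
go([.569,-.154,.22],16)"
```

```text
time_s: 1.77
tool_pos: [0.5506, -0.0927, 0.3018]
ee_rot: [-0.0, 0.605, 0.796, -0.001]
contact_force: [0.2, 0.4, 0.6]
gripper_width: 0.0853
t 1.7667 tcp [ 0.5506 -0.0927  0.3018] w 0.0853 F [0.2 0.4 0.6] | delta [-0.0639  0.0014  0.0819] twist [-0.1  0.1 -0.5]
```

```bash
python3 -m inch '[{"delta_pos":[-0.064,0.001,0.03],"twist":[0,0,-0.5],"grip":1},{"delta_pos":[-0.064,0.001,0.06],"twist":[0,0,-0.5],"grip":1},{"delta_pos":[-0.064,0.001,0.06],"twist":[0,0,-0.5],"grip":1},{"delta_pos":[-0.064,0.001,0.06],"twist":[0,0,-0.5],"grip":1}]'; python3 -c "
from h import *
d=snap('wrist','w1');o,r=ray(d,256,192);print(o,r,d['fx'],proj(d,[.569,-.154,.132]))
go([.569,-.154,.093],16)"
```

```text
time_s: 2.1
tool_pos: [0.5664, -0.1547, 0.2367]
ee_rot: [-0.004, 0.603, 0.798, -0.002]
contact_force: [-0.2, 0.2, -1.3]
gripper_width: 0.0857
[ 0.54557824 -0.07868572  0.40534912] [ 0.07787226 -0.29238422 -0.95312506] 315.2629631370157 [259.76130518 183.64628411]
t 2.15 tcp [ 0.5675 -0.1538  0.2396] w 0.0855 F [-0.   0.9  0.1] | delta [-0.0009  0.0022  0.1465] twist [-0.3 -0.1 -0. ]
```

View pics/w1.png

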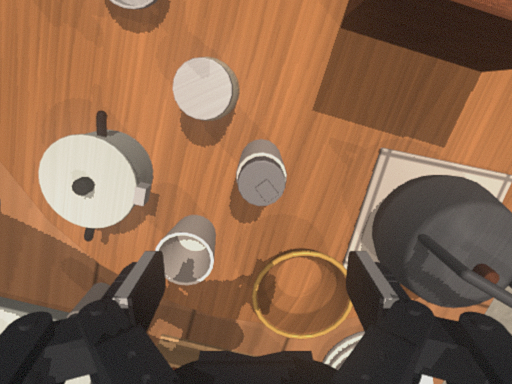

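The wrist view shows the cap centre at about (261.5,180), a few pixels from the prediction. The jar, cup and kettle are clear of the fingers at grasp height.

```bash
python3 -c "
from h import *
d=L('w1');p=onz(d,261.5,180,.132);print(p)
go([.5*(p[0]+.569),.5*(p[1]-.154),.091],16)"
```

```text
[ 0.56955312 -0.15029374  0.132     ]
t 2.15 tcp [ 0.5675 -0.1538  0.2396] w 0.0855 F [-0.   0.9  0.1] | delta [0.0008 0.003  0.1485] twist [-0.3 -0.1 -0. ]
```

```bash
python3 -m inch '[{"delta_pos":[0.001,0.003,0.03],"twist":[-0.3,0,0],"grip":1},{"delta_pos":[0.001,0.003,0.06],"twist":[-0.3,0,0],"grip":1},{"delta_pos":[0.001,0.003,0.09],"twist":[-0.3,0,0],"grip":1},{"delta_pos":[0.001,0.003,0.12],"twist":[-0.3,0,0],"grip":1},{"delta_pos":[0.001,0.003,0.14],"twist":[-0.3,0,0],"grip":1},{"delta_pos":[0.001,0.003,0.1485],"twist":[-0.3,0,0],"grip":1},{"delta_pos":[0.001,0.003,0.1485],"twist":[-0.3,0,0],"grip":1},{"delta_pos":[0.001,0.003,0.1485],"twist":[-0.3,0,0],"grip":0.8},{"delta_pos":[0.001,0.003,0.1485],"twist":[-0.3,0,0],"grip":0.3},{"delta_pos":[0.001,0.003,0.1485],"twist":[-0.3,0,0],"grip":0.3},{"delta_pos":[0.001,0.003,0.1485],"twist":[-0.3,0,0],"grip":0.3},{"delta_pos":[0.001,0.003,0.1485],"twist":[-0.3,0,0],"grip":0.3},{"delta_pos":[0.001,0.003,0.1485],"twist":[-0.3,0,0],"grip":0.3},{"delta_pos":[0.001,0.003,0.1485],"twist":[-0.3,0,0],"grip":0.3}]'; python3 -c "
from h import *
go([.569,-.154,.26],16)"
```

```text
time_s: 3.32
tool_pos: [0.5709, -0.1526, 0.0939]
ee_rot: [0.001, 0.602, 0.798, 0.001]
contact_force: [-1.7, -0.5, 6.9]
gripper_width: 0.0414
t 3.3167 tcp [ 0.5709 -0.1526  0.0939] w 0.0414 F [-1.7 -0.5  6.9] | delta [-0.0008 -0.0016 -0.1661] twist [ 0.2  0.  -0. ]
```

```bash
python3 -c "
from h import *
d=snap('wrist','w2');e=snap('scene','s2')
b=e['image'][:,:,::-1][140:260,160:320]
A=cv2.resize(b,None,fx=2.5,fy=2.5,interpolation=cv2.INTER_CUBIC)
C=np.zeros((300,800,3),np.uint8);C[:,:400]=A
C[:,400:]=cv2.resize(d['image'][:,:,::-1],(400,300));cv2.imwrite('pics/c2.png',C)
o=arm.get_obs();print(o['tool_pos'],o['gripper_width'],o['contact_force'])"
```

```text
[ 0.57086091 -0.15265204  0.09388603] 0.04157487181081644 [-0.15859841  0.51084752  6.0467544 ]
```

View pics/c2.png

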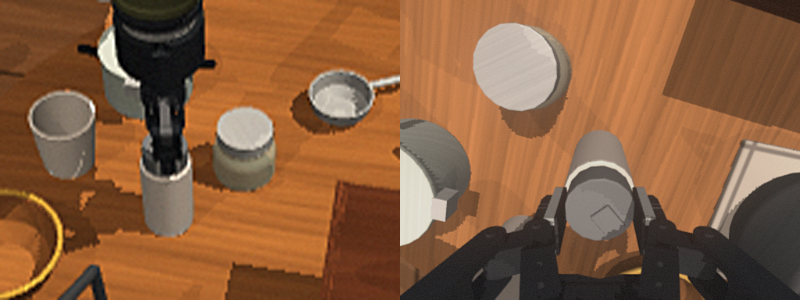

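The pads hold the cap and the fingertips rest on the shoulder (cap centre about (600,207) in the composite). The canister is upright and the jar and cup haven't moved. I'll lift it and carry it above the rack.

```bash
python3 -m inch '[{"delta_pos":[0,0,-0.01],"twist":[0,0,0],"grip":0.3},{"delta_pos":[0,0,-0.03],"twist":[0,0,0],"grip":0.3},{"delta_pos":[0,0,-0.06],"twist":[0,0,0],"grip":0.3},{"delta_pos":[0,0,-0.09],"twist":[0,0,0],"grip":0.3},{"delta_pos":[0,0,-0.12],"twist":[0,0,0],"grip":0.3},{"delta_pos":[0,0,-0.15],"twist":[0,0,0],"grip":0.3},{"delta_pos":[0,0,-0.18],"twist":[0,0,0],"grip":0.3},{"delta_pos":[0,0,-0.205],"twist":[0,0,0],"grip":0.3},{"delta_pos":[0,0,-0.205],"twist":[0,0,0],"grip":0.3}]'; python3 -c "
from h import *
go([.534,.156,.29],16)"
```

```text
time_s: 4.17
tool_pos: [0.5725, -0.1537, 0.3072]
ee_rot: [0.007, 0.602, 0.798, 0.003]
contact_force: [0.7, 0.0, -1.2]
gripper_width: 0.0416
t 4.1667 tcp [ 0.5725 -0.1537  0.3072] w 0.0416 F [ 0.7  0.  -1.2] | delta [0.3085 0.0479 0.0156] twist [ 0.8  0.4 -0. ]
```

```bash
python3 -m inch '[{"delta_pos":[0.02,0.003,0],"twist":[0,0,0],"grip":0.3},{"delta_pos":[0.05,0.008,0],"twist":[0,0,0],"grip":0.3},{"delta_pos":[0.08,0.012,0],"twist":[0,0,0],"grip":0.3},{"delta_pos":[0.11,0.017,0],"twist":[0,0,0],"grip":0.3},{"delta_pos":[0.14,0.022,0],"twist":[0,0,0],"grip":0.3},{"delta_pos":[0.17,0.026,0],"twist":[0,0,0],"grip":0.3},{"delta_pos":[0.2,0.031,0],"twist":[0,0,0],"grip":0.3},{"delta_pos":[0.23,0.036,0],"twist":[0,0,0],"grip":0.3},{"delta_pos":[0.26,0.04,0],"twist":[0,0,0],"grip":0.3},{"delta_pos":[0.285,0.044,0],"twist":[0,0,0],"grip":0.3},{"delta_pos":[0.3,0.047,0],"twist":[0,0,0],"grip":0.3},{"delta_pos":[0.3085,0.048,0],"twist":[0,0,0],"grip":0.3},{"delta_pos":[0.3085,0.048,0],"twist":[0,0,0],"grip":0.3},{"delta_pos":[0.3085,0.048,0],"twist":[0,0,0],"grip":0.3},{"delta_pos":[0.3085,0.048,0],"twist":[0,0,0],"grip":0.3}]'; python3 -c "
from h import *
go([.534,.156,.19],16)
d=snap('wrist','w3')
for n,X in [('rack floor',[.534,.156,.032]),('hinge',[.609,.218,.17]),('free',[.409,.16,.17])]: print(n,proj(d,X))
"
```

```text
time_s: 5.42
tool_pos: [0.5339, 0.1552, 0.3052]
ee_rot: [0.007, 0.602, 0.798, 0.003]
contact_force: [0.4, 0.5, -1.2]
gripper_width: 0.0414
t 5.4167 tcp [0.5339 0.1552 0.3052] w 0.0414 F [ 0.4  0.5 -1.2] | delta [ 0.0017 -0.0011  0.1152] twist [ 0.7  0.4 -0.1]
rack floor [253.27559118 147.600225  ]
hinge [347.45184953 132.85424662]
free [128.79917678 134.23284719]
```

View pics/w3.png

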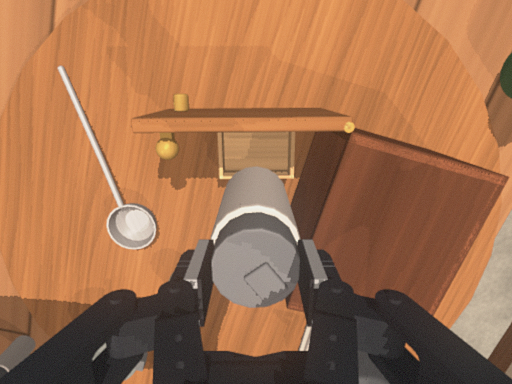

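The door's inner top edge lies at row 132 (u 133–347), within 2–4 px of the prediction. The rack's outer wall is at row 172–178, with u 219–294.

```bash
python3 -c "
from h import *
d=L('w3')
a=onz(d,133,132,.17);b=onz(d,347,132,.17);u=(a-b)/np.linalg.norm(a-b);n=np.array([-u[1],u[0],0]);print(a,b,np.linalg.norm(a-b),np.degrees(np.arctan2(-u[1],-u[0])))
l=onz(d,219,178,.066);r=onz(d,294,178,.066);m=(l+r)/2;print(np.linalg.norm(l-r),'outer wall dist from panel',(m-b)@n,'along',(m-b)@u)
rk=b+.09*u+.04*n; print('rack by hinge',rk, 'by rim', m-.036*n)
o=arm.get_obs()
from scipy.spatial.transform import Rotation as S
print(S.from_quat(o['ee_rot'][[1,2,3,0]]).apply([0,0,1]))
e=onz(d,256,265,o['tool_pos'][2]+.038);print('cap centre by wrist',e)
go([.534,.156,.19],16)
"
```

```text
[0.41248633 0.16317018 0.17      ] [0.60828876 0.21864005 0.17      ] 0.20350797625075584 15.817166571258015
0.10051671280174028 outer wall dist from panel 0.07484051673388223 along 0.08440713983483884
rack by hinge [0.53259922 0.15562343 0.17      ] by rim [0.53766428 0.15826345 0.066     ]
[ 0.01431364 -0.00390199 -0.99988994]
cap centre by wrist [0.53266268 0.15683328 0.34334689]
t 5.4667 tcp [0.534  0.1551 0.3053] w 0.0413 F [ 0.2 -0.9 -1.7] | delta [ 0.0018 -0.0012  0.1153] twist [ 0.7  0.4 -0.1]
```

```bash
python3 -c "
from h import *
go([.535,.156,.125],16);go([.535,.156,.107],16)"
```

```text
t 5.4667 tcp [0.534  0.1551 0.3053] w 0.0413 F [ 0.2 -0.9 -1.7] | delta [ 0.002  -0.0011  0.1803] twist [ 0.7  0.4 -0.1]
t 5.4667 tcp [0.534  0.1551 0.3053] w 0.0413 F [ 0.2 -0.9 -1.7] | delta [ 0.0022 -0.0013  0.1983] twist [ 0.7  0.4 -0.1]
```

```bash
python3 -m inch '[{"delta_pos":[0.001,0,0.02],"twist":[0.7,0.4,0],"grip":0.3},{"delta_pos":[0.002,0,0.045],"twist":[0.7,0.4,0],"grip":0.3},{"delta_pos":[0.002,0,0.07],"twist":[0.7,0.4,0],"grip":0.3},{"delta_pos":[0.002,-0.001,0.095],"twist":[0.7,0.4,0],"grip":0.3},{"delta_pos":[0.002,-0.001,0.12],"twist":[0.7,0.4,0],"grip":0.3},{"delta_pos":[0.002,-0.001,0.14],"twist":[0.7,0.4,0],"grip":0.3},{"delta_pos":[0.002,-0.001,0.155],"twist":[0.7,0.4,0],"grip":0.3},{"delta_pos":[0.002,-0.001,0.17],"twist":[0.7,0.4,0],"grip":0.3},{"delta_pos":[0.002,-0.001,0.18],"twist":[0.7,0.4,0],"grip":0.3},{"delta_pos":[0.002,-0.001,0.185],"twist":[0.7,0.4,0],"grip":0.3},{"delta_pos":[0.002,-0.001,0.19],"twist":[0.7,0.4,0],"grip":0.3},{"delta_pos":[0.002,-0.001,0.19],"twist":[0.7,0.4,0],"grip":0.3}]'; python3 -c "
from h import *
go([.535,.156,.106],16)
d=snap('wrist','w4');snap('scene','s4')"
```

```text
time_s: 6.47
tool_pos: [0.5348, 0.1556, 0.1144]
ee_rot: [-0.0, 0.603, 0.798, -0.001]
contact_force: [0.3, -0.1, -2.2]
gripper_width: 0.0412
t 6.4667 tcp [0.5348 0.1556 0.1144] w 0.0412 F [ 0.3 -0.1 -2.2] | delta [0.0003 0.0003 0.0084] twist [-0.   0.  -0.2]
```

View pics/w4.png

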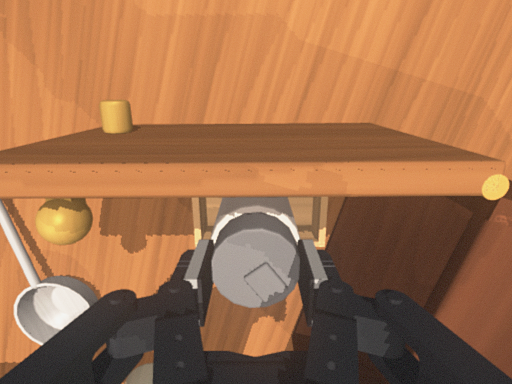

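The canister is centred between the rack's end walls (u 195 and 325, canister at 256), clear of the panel, with no contact force. I'll lower it slowly to the floor.

```bash
python3 -m inch '[{"delta_pos":[0,0,0.003],"twist":[0,0,0],"grip":0.3},{"delta_pos":[0,0,0.006],"twist":[0,0,0],"grip":0.3},{"delta_pos":[0,0,0.008],"twist":[0,0,0],"grip":0.3},{"delta_pos":[0,0,0.009],"twist":[0,0,0],"grip":0.3},{"delta_pos":[0,0,0.009],"twist":[0,0,0],"grip":0.3}]'; python3 -c "
from h import *
go([.535,.156,.106],16)"
```

```text
time_s: 6.98
tool_pos: [0.5355, 0.1559, 0.1067]
ee_rot: [0.001, 0.603, 0.798, 0.0]
contact_force: [-0.2, -0.6, -2.4]
gripper_width: 0.0418
t 6.9833 tcp [0.5355 0.1559 0.1067] w 0.0418 F [-0.2 -0.6 -2.4] | delta [ 0.0002 -0.0005  0.0007] twist [ 0.1  0.  -0.1]
```

```bash
python3 -m inch '[{"delta_pos":[0,0,0.001],"twist":[0,0,0],"grip":0.3},{"delta_pos":[0,0,0.002],"twist":[0,0,0],"grip":0.3},{"delta_pos":[0,0,0.003],"twist":[0,0,0],"grip":0.3},{"delta_pos":[0,0,0.003],"twist":[0,0,0],"grip":0.3}]'
```

```text
time_s: 7.32
tool_pos: [0.5362, 0.1558, 0.1059]
ee_rot: [0.001, 0.603, 0.798, 0.0]
contact_force: [-3.4, -1.2, 9.2]
gripper_width: 0.041
```

It's on the floor (9 N upward). I'll release and retreat upward.

```bash
python3 -m inch '[{"delta_pos":[0,0,0],"twist":[0,0,0],"grip":0.5},{"delta_pos":[0,0,0],"twist":[0,0,0],"grip":0.6},{"delta_pos":[0,0,0],"twist":[0,0,0],"grip":0.75},{"delta_pos":[0,0,0],"twist":[0,0,0],"grip":0.8},{"delta_pos":[0,0,0],"twist":[0,0,0],"grip":0.8},{"delta_pos":[0,0,-0.015],"twist":[0,0,0],"grip":0.8},{"delta_pos":[0,0,-0.04],"twist":[0,0,0],"grip":0.8},{"delta_pos":[0,0,-0.07],"twist":[0,0,0],"grip":0.8},{"delta_pos":[0,0,-0.1],"twist":[0,0,0],"grip":0.8},{"delta_pos":[0,0,-0.13],"twist":[0,0,0],"grip":0.8},{"delta_pos":[0,0,-0.16],"twist":[0,0,0],"grip":0.5},{"delta_pos":[0,0,-0.19],"twist":[0,0,0],"grip":0.2},{"delta_pos":[0,0,-0.19],"twist":[0,0,0],"grip":0},{"delta_pos":[0,0,-0.19],"twist":[0,0,0],"grip":0}]'; python3 -c "
from h import *
go([.42,.23,.3],16)
d=snap('wrist','w5');snap('top','t5')
for n,X in [('free',[.4065,.1605,.17]),('hinge',[.608,.2185,.17]),('rack top',[.535,.156,.144])]: print(n,proj(d,X))"
```

```text
time_s: 8.48
tool_pos: [0.5368, 0.1563, 0.2986]
ee_rot: [0.003, 0.603, 0.798, 0.002]
contact_force: [0.3, -0.1, -0.4]
gripper_width: 0.0198
t 8.4833 tcp [0.5368 0.1563 0.2986] w 0.0198 F [ 0.3 -0.1 -0.4] | delta [ 0.1029 -0.0922 -0.0022] twist [ 0.4  0.1 -0.1]
free [121.43421617 134.91467732]
hinge [346.0537236  134.07134672]
rack top [252.8377734  169.28153041]
```

View pics/w5.png

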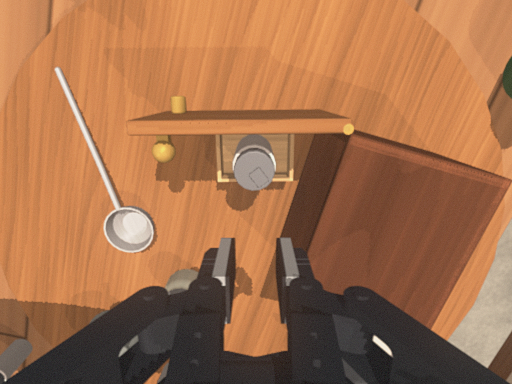

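The canister stands in the rack with its cap centre at (254,168), against a predicted (253,169), and the door hasn't moved. Next I'll work out the pushing waypoints on the outer face, above the knob.

```bash
cat >> h.py <<'E'
def P(th,off,r=.18,z=.128,H=(.608,.2185)):
    d=np.array([-np.sin(th),-np.cos(th)]);n=np.array([np.cos(th),-np.sin(th)])
    return np.r_[np.array(H)+r*d-off*n,z]
E
python3 -c "
from h import *
print(P(1.29,.065),P(0,.025))
go(P(1.29,.065,z=.3),16);go(P(1.29,.065,z=.128),16)"
```

```text
[0.41703683 0.23107252 0.128     ] [0.583  0.0385 0.128 ]
t 8.5833 tcp [0.5353 0.1559 0.2946] w 0.0053 F [ 0.2 -0.1 -0.3] | delta [ 0.1046 -0.0932 -0.0056] twist [ 0.   0.1 -0.1]
t 8.5833 tcp [0.5353 0.1559 0.2946] w 0.0053 F [ 0.2 -0.1 -0.3] | delta [ 0.1048 -0.0932  0.1664] twist [ 0.   0.1 -0.1]
```

```bash
python3 -m inch '[{"delta_pos":[0.03,-0.027,0],"twist":[0,0,0],"grip":0},{"delta_pos":[0.06,-0.054,0],"twist":[0,0,0],"grip":0},{"delta_pos":[0.09,-0.08,0],"twist":[0,0,0],"grip":0},{"delta_pos":[0.105,-0.093,0],"twist":[0,0,0],"grip":0},{"delta_pos":[0.105,-0.093,0.02],"twist":[0,0,0],"grip":0},{"delta_pos":[0.105,-0.093,0.05],"twist":[0,0,0],"grip":0},{"delta_pos":[0.105,-0.093,0.08],"twist":[0,0,0],"grip":0},{"delta_pos":[0.105,-0.093,0.11],"twist":[0,0,0],"grip":0},{"delta_pos":[0.105,-0.093,0.14],"twist":[0,0,0],"grip":0},{"delta_pos":[0.105,-0.093,0.16],"twist":[0,0,0],"grip":0},{"delta_pos":[0.105,-0.093,0.1664],"twist":[0,0,0],"grip":0},{"delta_pos":[0.105,-0.093,0.1664],"twist":[0,0,0],"grip":0}]'; python3 -c "
from h import *
for th in np.arange(1.34,.6,-.1): print(round(th,2),end=' ');go(P(th,.027),90-np.degrees(th))"
```

```text
time_s: 9.58
tool_pos: [0.4146, 0.2302, 0.1241]
ee_rot: [-0.001, 0.603, 0.798, -0.003]
contact_force: [0.3, -0.1, 0.5]
gripper_width: 0.0001
1.34 t 9.5833 tcp [0.4146 0.2302 0.1241] w 0.0001 F [ 0.3 -0.1  0.5] | delta [-0.0288  0.0042 -0.0038] twist [-0.4  0.1  2.7]
1.24 t 9.5833 tcp [0.4146 0.2302 0.1241] w 0.0001 F [ 0.3 -0.1  0.5] | delta [-0.0468  0.0016 -0.0038] twist [-0.4  0.1 -3.1]
1.14 t 9.5833 tcp [0.4146 0.2302 0.1241] w 0.0001 F [ 0.3 -0.1  0.5] | delta [-0.065   0.0008 -0.0037] twist [-0.4  0.1 -8.8]
1.04 t 9.5833 tcp [0.4146 0.2302 0.1241] w 0.0001 F [ 0.3 -0.1  0.5] | delta [-0.0832  0.0018 -0.0037] twist [ -0.4   0.1 -14.5]
0.94 t 9.5833 tcp [0.4146 0.2302 0.1241] w 0.0001 F [ 0.3 -0.1  0.5] | delta [-0.1012  0.0046 -0.0037] twist [ -0.4   0.1 -20.3]
0.84 t 9.5833 tcp [0.4146 0.2302 0.1241] w 0.0001 F [ 0.3 -0.1  0.5] | delta [-0.1188  0.0091 -0.0037] twist [ -0.4   0.  -26. ]
0.74 t 9.5833 tcp [0.4146 0.2302 0.1241] w 0.0001 F [ 0.3 -0.1  0.5] | delta [-0.1358  0.0155 -0.0037] twist [ -0.4   0.  -31.7]
0.64 t 9.5833 tcp [0.4146 0.2302 0.1241] w 0.0001 F [ 0.3 -0.1  0.5] | delta [-0.1522  0.0234 -0.0037] twist [ -0.4  -0.  -37.4]
```

```bash
python3 -m inch '[{"delta_pos":[-0.012,0.003,-0.003],"twist":[0,0,0],"grip":0},{"delta_pos":[-0.022,0.003,-0.003],"twist":[0,0,0],"grip":0},{"delta_pos":[-0.03,0.003,-0.003],"twist":[0,0,0],"grip":0},{"delta_pos":[-0.036,0.002,-0.003],"twist":[0,0,0],"grip":0},{"delta_pos":[-0.041,0.002,-0.003],"twist":[0,0,-1.5],"grip":0},{"delta_pos":[-0.047,0.001,-0.003],"twist":[0,0,-3],"grip":0},{"delta_pos":[-0.056,0.001,-0.003],"twist":[0,0,-6],"grip":0},{"delta_pos":[-0.065,0.001,-0.003],"twist":[0,0,-9],"grip":0},{"delta_pos":[-0.074,0.001,-0.003],"twist":[0,0,-12],"grip":0},{"delta_pos":[-0.083,0.002,-0.003],"twist":[0,0,-14.5],"grip":0},{"delta_pos":[-0.092,0.003,-0.003],"twist":[0,0,-17.5],"grip":0},{"delta_pos":[-0.101,0.0045,-0.003],"twist":[0,0,-20],"grip":0},{"delta_pos":[-0.11,0.007,-0.003],"twist":[0,0,-23],"grip":0},{"delta_pos":[-0.119,0.009,-0.003],"twist":[0,0,-26],"grip":0},{"delta_pos":[-0.127,0.012,-0.003],"twist":[0,0,-29],"grip":0},{"delta_pos":[-0.136,0.0155,-0.003],"twist":[0,0,-32],"grip":0},{"delta_pos":[-0.144,0.0195,-0.003],"twist":[0,0,-35],"grip":0},{"delta_pos":[-0.152,0.0235,-0.003],"twist":[0,0,-37],"grip":0},{"delta_pos":[-0.152,0.0235,-0.003],"twist":[0,0,-37],"grip":0}]'; python3 -c "
from h import *
d=snap('top','t6');snap('scene','s6')
for th in [.64,.54,.44,.34,.24,.14,.1]: print(round(th,2),end=' ');go(P(th,.025),90-np.degrees(th))"
```

```text
time_s: 11.17
tool_pos: [0.4799, 0.0893, 0.1282]
ee_rot: [-0.002, 0.319, 0.948, -0.003]
contact_force: [-0.3, 1.1, -0.3]
gripper_width: -0.0
0.64 t 11.2667 tcp [0.479  0.0902 0.1278] w 0.0002 F [-0.1 -0.2  0.7] | delta [-0.0018 -0.     -0.0002] twist [-0.4 -0.1 -0.6]
0.54 t 11.2667 tcp [0.479  0.0902 0.1278] w 0.0002 F [-0.1 -0.2  0.7] | delta [-0.0199 -0.0015 -0.0002] twist [-0.4 -0.1 -6.3]
0.44 t 11.2667 tcp [0.479  0.0902 0.1278] w 0.0002 F [-0.1 -0.2  0.7] | delta [-0.0381 -0.0011 -0.0003] twist [ -0.3  -0.2 -12. ]
0.34 t 11.2667 tcp [0.479  0.0902 0.1278] w 0.0002 F [-0.1 -0.2  0.7] | delta [-0.0561  0.0011 -0.0003] twist [ -0.3  -0.2 -17.7]
0.24 t 11.2667 tcp [0.479  0.0902 0.1278] w 0.0002 F [-0.1 -0.2  0.7] | delta [-0.0738  0.0051 -0.0004] twist [ -0.3  -0.2 -23.5]
0.14 t 11.2667 tcp [0.479  0.0902 0.1278] w 0.0002 F [-0.1 -0.2  0.7] | delta [-0.0911  0.0109 -0.0005] twist [ -0.3  -0.2 -29.2]
0.1 t 11.2667 tcp [0.479  0.0902 0.1278] w 0.0002 F [-0.1 -0.2  0.7] | delta [-0.0978  0.0136 -0.0005] twist [ -0.3  -0.2 -31.5]
```

View pics/t6.png

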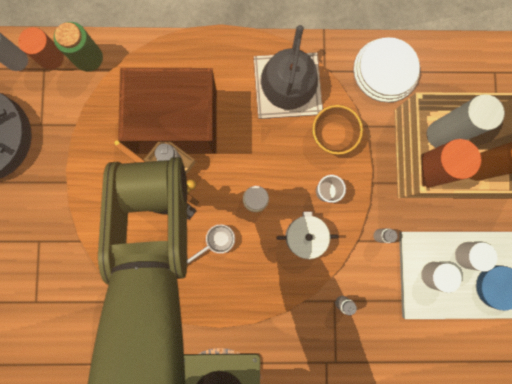

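The door follows the fingers to about 0.6 rad (nose now at (190,184)), and the canister's cap at (165,151) is upright in the rack. I'll continue to just before the catch.

```bash
python3 -m inch '[{"delta_pos":[-0.005,0,0],"twist":[0,0,-2],"grip":0},{"delta_pos":[-0.012,-0.001,0],"twist":[0,0,-4],"grip":0},{"delta_pos":[-0.02,-0.0015,0],"twist":[0,0,-6.5],"grip":0},{"delta_pos":[-0.029,-0.001,0],"twist":[0,0,-9],"grip":0},{"delta_pos":[-0.038,-0.001,0],"twist":[0,0,-12],"grip":0},{"delta_pos":[-0.047,0,0],"twist":[0,0,-15],"grip":0},{"delta_pos":[-0.056,0.001,0],"twist":[0,0,-18],"grip":0},{"delta_pos":[-0.065,0.003,0],"twist":[0,0,-21],"grip":0},{"delta_pos":[-0.074,0.005,0],"twist":[0,0,-23.5],"grip":0},{"delta_pos":[-0.082,0.008,0],"twist":[0,0,-26],"grip":0},{"delta_pos":[-0.09,0.0105,0],"twist":[0,0,-29],"grip":0},{"delta_pos":[-0.094,0.012,0],"twist":[0,0,-30.5],"grip":0},{"delta_pos":[-0.094,0.012,0],"twist":[0,0,-30.5],"grip":0}]'; python3 -c "
from h import *
for th in [.1,.05,.0,-.05]: print(round(th,2),end=' ');go(P(th,.025),90-np.degrees(th))"
```

```text
time_s: 12.35
tool_pos: [0.5615, 0.043, 0.1278]
ee_rot: [-0.002, 0.059, 0.998, -0.002]
contact_force: [0.2, 0.4, 0.7]
gripper_width: -0.0002
0.1 t 12.35 tcp [0.5615 0.043  0.1278] w -0.0002 F [0.2 0.4 0.7] | delta [-0.0037 -0.0007 -0.0002] twist [-0.2 -0.3 -1. ]
0.05 t 12.35 tcp [0.5615 0.043  0.1278] w -0.0002 F [0.2 0.4 0.7] | delta [-0.0128 -0.0016 -0.0003] twist [-0.2 -0.3 -3.9]
0.0 t 12.35 tcp [0.5615 0.043  0.1278] w -0.0002 F [0.2 0.4 0.7] | delta [-0.0218 -0.002  -0.0003] twist [-0.2 -0.3 -6.7]
-0.05 t 12.35 tcp [0.5615 0.043  0.1278] w -0.0002 F [0.2 0.4 0.7] | delta [-0.0309 -0.0019 -0.0003] twist [-0.2 -0.3 -9.6]
```

Now I'll press slowly through the catch.

```bash
python3 -m inch '[{"delta_pos":[-0.003,-0.001,0],"twist":[0,0,-1],"grip":0},{"delta_pos":[-0.007,-0.001,0],"twist":[0,0,-2],"grip":0},{"delta_pos":[-0.011,-0.0015,0],"twist":[0,0,-3.5],"grip":0},{"delta_pos":[-0.015,-0.002,0],"twist":[0,0,-5],"grip":0},{"delta_pos":[-0.019,-0.002,0],"twist":[0,0,-6],"grip":0},{"delta_pos":[-0.022,-0.002,0],"twist":[0,0,-6.5],"grip":0},{"delta_pos":[-0.023,-0.002,0],"twist":[0,0,-6.5],"grip":0},{"delta_pos":[-0.023,-0.002,0],"twist":[0,0,-6.5],"grip":0}]'
```

```text
time_s: 13.02
tool_pos: [0.5847, 0.0384, 0.1278]
ee_rot: [-0.002, 0.002, 1.0, -0.002]
contact_force: [0.3, 0.6, -0.4]
gripper_width: 0.0002
```

```bash
python3 -m inch '[{"delta_pos":[-0.001,0,0],"twist":[0,0,0],"grip":0},{"delta_pos":[-0.002,0,0],"twist":[0,0,0],"grip":0},{"delta_pos":[-0.003,0,0],"twist":[0,0,0],"grip":0},{"delta_pos":[-0.004,0,0],"twist":[0,0,0],"grip":0},{"delta_pos":[-0.004,0,0],"twist":[0,0,0],"grip":0}]'
```

```text
time_s: 13.43
tool_pos: [0.5889, 0.0383, 0.1278]
ee_rot: [-0.002, 0.002, 1.0, -0.002]
contact_force: [-0.1, -0.3, 0.5]
gripper_width: 0.0
```

```bash
python3 -m inch '[{"delta_pos":[-0.001,0,0],"twist":[0,0,0],"grip":0},{"delta_pos":[-0.002,0,0],"twist":[0,0,0],"grip":0},{"delta_pos":[-0.003,0,0],"twist":[0,0,0],"grip":0},{"delta_pos":[-0.004,0,0],"twist":[0,0,0],"grip":0},{"delta_pos":[-0.005,0,0],"twist":[0,0,0],"grip":0},{"delta_pos":[-0.005,0,0],"twist":[0,0,0],"grip":0}]'; python3 -c "
from h import *
snap('top','t7');snap('scene','s7');go([.5,.038,.128])"
```

```text
time_s: 13.93
tool_pos: [0.5888, 0.0384, 0.1278]
ee_rot: [-0.009, 0.002, 1.0, -0.002]
contact_force: [-19.9, -1.6, 11.9]
gripper_width: -0.0002
t 14.0333 tcp [0.5888 0.0383 0.1277] w -0.0004 F [-19.4  -1.2  12.3] | delta [ 0.0888 -0.0007  0.0013] twist [0. 0. 0.]
```

At x = 0.589 the door takes 20 N without moving, which means the hard stop. I'll back off and check.

```bash
python3 -m inch '[{"delta_pos":[0.005,0,0],"twist":[0,0,0],"grip":0},{"delta_pos":[0.015,0,0],"twist":[0,0,0],"grip":0},{"delta_pos":[0.035,0,0],"twist":[0,0,0],"grip":0},{"delta_pos":[0.065,0,0],"twist":[0,0,0],"grip":0},{"delta_pos":[0.095,0,0],"twist":[0,0,0],"grip":0},{"delta_pos":[0.125,0,-0.03],"twist":[0,0,0],"grip":0},{"delta_pos":[0.15,0.03,-0.06],"twist":[0,0,0],"grip":0},{"delta_pos":[0.15,0.06,-0.09],"twist":[0,0,0],"grip":0},{"delta_pos":[0.15,0.09,-0.12],"twist":[0,0,0],"grip":0},{"delta_pos":[0.15,0.12,-0.14],"twist":[0,0,0],"grip":0},{"delta_pos":[0.15,0.15,-0.14],"twist":[0,0,0],"grip":0},{"delta_pos":[0.15,0.17,-0.14],"twist":[0,0,0],"grip":0},{"delta_pos":[0.15,0.17,-0.14],"twist":[0,0,0],"grip":0},{"delta_pos":[0.15,0.17,-0.14],"twist":[0,0,0],"grip":0}]'; python3 -c "
from h import *
t=snap('top','t8');s=snap('scene','s8');w=snap('wrist','w8')
a=cv2.resize(t['image'][50:170,90:240,::-1],(400,320),interpolation=cv2.INTER_CUBIC)
b=cv2.resize(s['image'][150:340,230:450,::-1],(400,320),interpolation=cv2.INTER_CUBIC)
c=cv2.resize(w['image'][:,:,::-1],(373,280));e=cv2.resize(s['image'][:,:,::-1],(373,280))
C=np.zeros((600,800,3),np.uint8);C[:320,:400]=a;C[:320,400:]=b;C[320:,:373]=c;C[320:,400:773]=e
cv2.imwrite('pics/c8.png',C)
A=L('top0')
for f in [A]:
  pass
m=np.abs(A['image'].astype(int)-t['image']).max(2)
print('diff px in kettle/bowl/pot/ladle/jar/cup boxes:',[(m[y0:y1,x0:x1]>60).sum() for x0,y0,x1,y1 in [(250,25,325,118),(312,105,365,155),(276,212,342,260),(205,224,236,254),(243,184,269,212),(316,175,347,204)]])"
```

```text
time_s: 15.2
tool_pos: [0.4416, 0.21, 0.2694]
ee_rot: [-0.009, 0.001, 1.0, -0.002]
contact_force: [-0.5, -0.8, 0.5]
gripper_width: 0.0001
diff px in kettle/bowl/pot/ladle/jar/cup boxes: [np.int64(0), np.int64(0), np.int64(551), np.int64(22), np.int64(164), np.int64(0)]
```

View pics/c8.png

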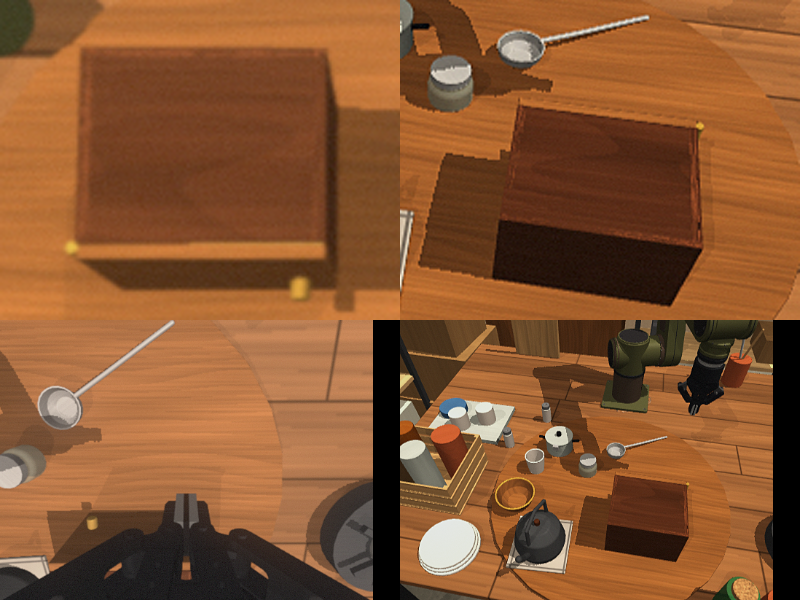

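The composite shows the door flush along the cupboard front, with its top edge at row 250, parallel to the roof edge. The arm is clear, the ladle, jar and pot are in place, and the pixel differences look like the arm's shadow. Handing in.

```bash
python3 -c "
from rig import job,arm
print(arm.get_obs()['contact_force']);print(job.hand_in())"
```

```text
[0.22922479 0.72262646 0.06364583]
the job is handed in; nothing more can be done
None
```

The canister is in the door rack, the door is shut on its catch, and I handed the job in at about 15 s. I lifted the canister by its cap, set it down in the rack and let go. I then swung the door shut at about 0.6 rad/s, by the spacing of the commanded poses, with shut fingers on the outer face above the knob, and pressed it through the catch.

**Last checks:**
- **Door:** it took 20 N without moving further, and after I backed off it stayed flush with the cupboard front.
- **Canister:** it was upright and within a couple of mm of the rack centre after release, and still standing at about 0.6 rad. Once the door was shut I could not see it, so its final stance is not confirmed.
- **Other things:** the kettle, bowl and cup showed no change in the top view. The pot, jar and ladle areas did differ in pixels (551, 164 and 22). I put that down to the arm's shadow, because all three looked in place, but I did not re-measure them.

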